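# Take a shot from the leaning pump canister and close its hood

## Robot

A 6-joint arm with a two-finger parallel gripper is mounted at the origin on a cart in front of the work surface, level with it; the furniture and walls round the work are solid. World frame = base frame: x ahead of the robot, y to its left, z up, the work surface at z = 0. Lengths are in m, angles in rad, forces in N, time in s.
With the tool pointing down it reaches from about 0.375 to 0.9 m from the base axis. Payload 3.1 kg.
Tool frame: the origin (TCP) lies between the finger pads; the fingertips stand manip.finger_overhang ahead of it and the grasp point (between the pads) lies 5 mm behind it (manip.finger_overhang is the distance from the TCP to the fingertips, in m); z points along the fingers, y is the line along which they close (so a half turn about z gives the same grasp; the last joint's range is limited). The gripper opens to 85 mm and grips with 20 to 120 N. Pads are 22 mm wide; open, the fingers measure 114 mm over their backs; the gripper's body (76 mm by 85 mm) begins 54 mm behind the grasp point. The pads swing forward as they close: fully open they stand 13 mm farther back than shut.
Start: joints at [-1.284, 0.527, 1.433, -0, 1.181, -0.178], TCP at [0.281, -0.558, 0.245] pointing down, gripper open.
Joint ranges: [-3.08, 3.08], [-0.75, 2.2], [0.22, 2.44], [-1.43, 4.57], [0, 2.65], [-2.85, 2.85]. Speed limits (rad/s): [2.79, 2.79, 3.14, 3.14, 3.14, 3.14].

## Interface

Orientations are given as a unit quaternion [x, y, z, w].
In Python, from station import manip gives the robot as it stands.
- The arm moves only by the tool drive_tool, never from a script. Its argument "plan" is a list of rows, each a list of 7 numbers: the shift along the tool's x, y, z in m, then the turn, a rotation vector about the tool's x, y, z in degrees, then the opening, from -1 (shut) to 1 (fully open). In form: [[x, y, z, wx, wy, wz, gripper], ...]. A call has 1 to 10 rows; each row shifts and turns the commanded pose from where the row before left it, along the tool's axes as they then stand; what a row does not reach is not made up. A row lasts 1/10 s, in which the tool goes at most 50 mm and 8.59 degrees, less where a joint would pass 70% of its speed; a pose out of reach is approached as far as the arm can. A call is refused whole if a number of a shift passes 0.05 or a number of a turn 8.59, either way. A call with a gripper value outside its range is refused whole. The fingers move at their own pace and stop on an object; "newtons" is the grip in N (left out, the last holds). Time passes only in rows, so rows that do not move let the fingers close. It gives the time, the measured TCP pose, the force, the opening and the grip force at its end, in the units of the state.
- manip.sense(): the state, without advancing time (a new reading comes with each control period).
- manip.snapshot(name): name is "scene" or "side" or "wrist"; returns a dict with "image" (384x512x3 uint8, red, green, blue), "z_map" (384x512 float32, m along the optical axis (not along the pixel's ray), 0 where there is no reading), "fov_y" (degrees; the focal length in pixels is half the picture's height over the tangent of half this angle, whatever the lens; pixels are square), "cx", "cy" (the principal point, pixels), "k1" (the pictures are not rectified: a ray, as slopes to the right and down, at radius r is drawn at 1 + k1 r^2 times it, then the intrinsics apply), "extrinsics" (4x4, takes a point from camera to world coordinates); the wrist camera has in their place "mount" (4x4, takes a point from camera to tool coordinates, whose origin is the TCP and whose axes are the flange's). Camera axes: x right, y up, looking along -z (the intrinsics and any distortion apply to the point x, -y, -z); pixel columns grow to the right and rows downward; lengths in m; the calibration is good to about 2 mm. A picture is of the moment at which its call begins: read the wrist's pose just before it.
- manip.sign_off(): hands the job in; it is judged then, once.
The state is a dict: "t": time; "q": joint angles; "qd": joint speeds; "tau": joint torques, N m; "tcp_pos": TCP position; "tool_rot": TCP orientation; "force": force on the tool from outside, world axes, zero at the start; "ft_torque": the same for the moment, N m; "finger_gap": opening from 0.0 (shut) to 1.0 (fully open); "gripper_force": force on a finger pad.
Only numpy, scipy, OpenCV 4.12 (cv2) and the standard library are available. Lean on these libraries where they do the work, as an engineer would, in place of code of your own. Each camera call takes 0.05 s, during which the arm holds its last target. There are 200 camera calls.

## Task

Press the canister's sprung nozzle head all the way down, gently, hold it down for about half a second so that a full shot goes into the cup, and let it come right back up. Then swing the open hood over the nozzle until it is fully shut, and leave the cup, the glass jar and the tin standing where they are.

Things in the scene. Friction and masses are not known exactly. Their poses are not given: they have to be found in the camera images.
- bracket: Fixed grey bracket: base plate 150 x 100 x 8 mm on the table, inclined back plate, two steel clamp bands round a bare aluminium canister 60 mm across that leans 0.42 rad towards the cup. Origin on the table surface; x points away from the cup, z up; the plate spans x -45 to +105 mm. Nothing on bracket or canister should be loaded with more than 40 N.
- axis_low (a point): Point fixed to the bracket, on the canister's axis, at (-1, 0, 149) mm in the bracket's frame; its axes are the bracket's. The axis points up along A = (-0.408, 0, 0.913); R = (0.913, 0, 0.408) is square to it, to the back. The canister is clamped at an unmeasured depth: its shoulder (top of its neck) is D = 0 to 24 mm along A from here. D varies and is not read out: feel or see it.
- nozzle (a joint): Black sprung nozzle head on the canister's axis, 26 mm across, flat top, with a 9 mm thick spout reaching 50 mm towards the cup. Its top is 35 mm above the shoulder along A (35 + D from point axis_low). Value in m: 0 up at rest, 0.010 fully down at its stop, moving along -A. The spring gives from 4 N, takes 9 N at the stop, and pushes the head back up.
- hinge_low (a point): Point fixed to the bracket, at (28, 0, 162) mm in its frame: the middle of the hood's hinge line if D were 0; the true hinge is D further along A. The line runs along the bracket's y, 32 mm behind the canister's axis. Open, the hood's plate stands on end behind the nozzle, its outer face looking back: push it over from behind, then press it down from above.
- hood (a joint): Grey hinged hood, 50 mm wide, open below and to the front, where the spout stays out. Value in rad: 0 shut over the nozzle, grows swinging up and back; starts at 1.6 to 1.95; stays where left (stiff, 0.06 N m). Shut, the outer face of its 4 mm top plate is 46 mm above the hinge line along A and reaches from over that line 64 mm forward (-R), plus a tab of 6 mm; walls at sides and back.
- cup: Clear plastic cup, 56 mm across, 50 mm high, standing under the spout. Origin at the centre of its underside, z up.
- glass_jar: Clear glass jar, 59 mm across, 83 mm high, standing beside the bracket. Origin at the centre of its underside, z up.
- tin: Food tin, 57 mm across, 72 mm high, standing on the other side of the bracket. Origin at the centre of its underside, z up.
Things that resemble listed ones, but are neither listed nor needed, are in the scene too. There is more than one size of the bracket; the one meant has the size given above.

How it is judged:
By the outcome, as a careful person would: the job done as asked, in the order asked, and still so for the second after the job is handed in, with the robot touching nothing.
It also fails if it takes over 43 s, if anything falls off the work surface, if the arm or the gripper's body presses on something with over 40 N, if the wrist force passes 120 N, or if a joint passes its speed limit or range.

## Working session

There is one attempt and no reset: what is moved stays moved. The work goes in short steps, Python scripts to look and compute and a tool call to move; the robot and the scene stay as the last step left them, time stands still between calls to the robot, and variables do not carry over. Pictures are saved under pics/ and viewed, at most 10 in all, crops included, and the job is handed in when it is done.

Besides the shell and the picture viewer there is one more tool, called after "Emit:" as a command line: name --pt "numbers of a row" for each row, then --argument value for the rest. drive_tool: Moves the arm, as the interface text tells. Its arguments: {"type":"object","properties":{"plan":{"type":"array"},"newtons":{"type":"number"}},"required":["plan"]}

```bash
ls; mkdir -p pics
cat > h.py <<'E'
import numpy as np, cv2
from station import manip
from scipy.spatial.transform import Rotation as Ro
def snap(n):
    st=manip.sense(); s=manip.snapshot(n)
    if 'extrinsics' in s: E=np.array(s['extrinsics'])
    else:
        T=np.eye(4);T[:3,:3]=Ro.from_quat(st['tool_rot']).as_matrix();T[:3,3]=st['tcp_pos'];E=T@np.array(s['mount'])
    s['E']=E; s['f']=192/np.tan(np.radians(s['fov_y'])/2); return s
def rays(s,uv):
    K=np.array([[s['f'],0,s['cx']],[0,s['f'],s['cy']],[0,0,1.]])
    p=cv2.undistortPoints(np.array(uv,float).reshape(-1,1,2),K,np.array([s['k1'],0,0,0.])).reshape(-1,2)
    return np.c_[p[:,0],-p[:,1],-np.ones(len(p))]
def cloud(s):
    v,u=np.mgrid[0:384,0:512]; r=rays(s,np.c_[u.ravel(),v.ravel()])
    P=(r*s['z_map'].reshape(-1,1))@s['E'][:3,:3].T+s['E'][:3,3]
    P=P.reshape(384,512,3); P[s['z_map']<=0]=np.nan; return P
def proj(s,X):
    c=(np.atleast_2d(X)-s['E'][:3,3])@s['E'][:3,:3]; a=c[:,0]/-c[:,2]; b=-c[:,1]/-c[:,2]; k=1+s['k1']*(a*a+b*b)
    return np.c_[s['cx']+s['f']*a*k,s['cy']+s['f']*b*k]
E
python3 - <<'E'
from h import *
import pickle
ims=[]
for n in ('scene','side','wrist'):
    s=snap(n); pickle.dump(s,open(n+'.pkl','wb')); ims.append(s['image'])
    print(n,s['fov_y'],s['k1'],s['E'].round(3).tolist(),(s['z_map']>0).mean())
    cv2.imwrite(f'pics/{n}0.png',cv2.cvtColor(cv2.resize(s['image'],(768,576)),cv2.COLOR_RGB2BGR))
st=manip.sense();print(manip.finger_overhang,st)
E
```

```text
pics
scene 45.41292057531511 -0.17168278439486476 [[-0.513, 0.538, -0.669, -0.179], [-0.858, -0.3, 0.416, 0.635], [0.023, 0.788, 0.616, 0.744], [0.0, 0.0, 0.0, 1.0]] 0.9959716796875
side 52.192583988466126 -0.022965018122443944 [[-0.846, 0.234, -0.479, -0.023], [-0.532, -0.406, 0.743, 1.011], [-0.021, 0.883, 0.468, 0.611], [0.0, 0.0, 0.0, 1.0]] 0.9960530598958334
wrist 66.17022625108049 -0.045528438420401045 [[0.449, 0.85, 0.275, 0.35], [-0.893, 0.429, 0.136, -0.523], [-0.003, -0.306, 0.952, 0.373], [0.0, 0.0, 0.0, 1.0]] 0.9958038330078125
0.014 {'t': 0.15, 'q': array([-1.28349978e+00,  5.28278168e-01,  1.43358100e+00, -3.47547995e-05,
        1.18141644e+00, -1.78525597e-01]), 'qd': array([ 0.00143537, -0.0019181 , -0.00359023,  0.00163386, -0.00101754,
        0.00097435]), 'tau': array([ 6.56266293e-04, -4.42741835e+01, -1.78276581e+01, -2.23456245e-04,
        5.60970613e-03, -1.08730467e-05]), 'tcp_pos': array([ 0.28057838, -0.55790225,  0.2445513 ]), 'tool_rot': array([ 9.72996742e-01,  2.30817314e-01, -6.17887900e-05, -8.39358005e-04]), 'force': array([ 0.38266045,  0.20896959, -0.14101082]), 'ft_torque': array([-0.00300425, -0.02530993, -0.03924442]), 'gripper_force': 0.0, 'finger_gap': 0.9983816374126344}
```

View pics/scene0.png

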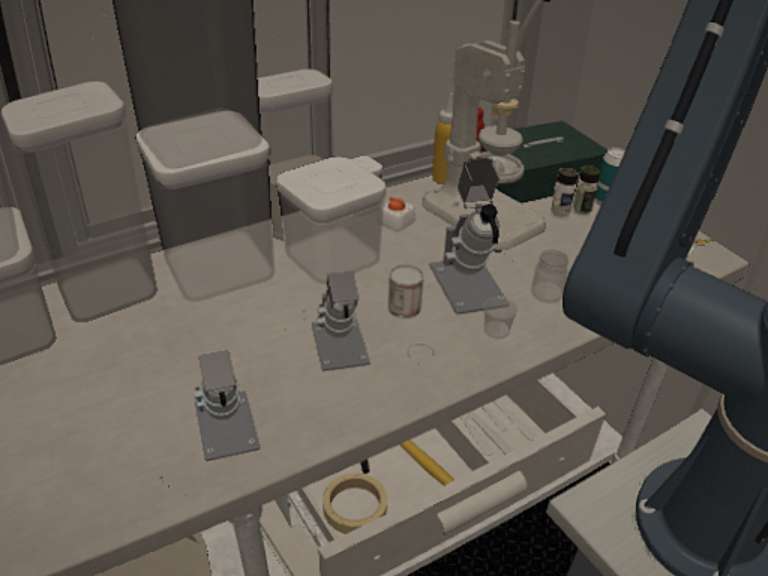

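View pics/side0.png

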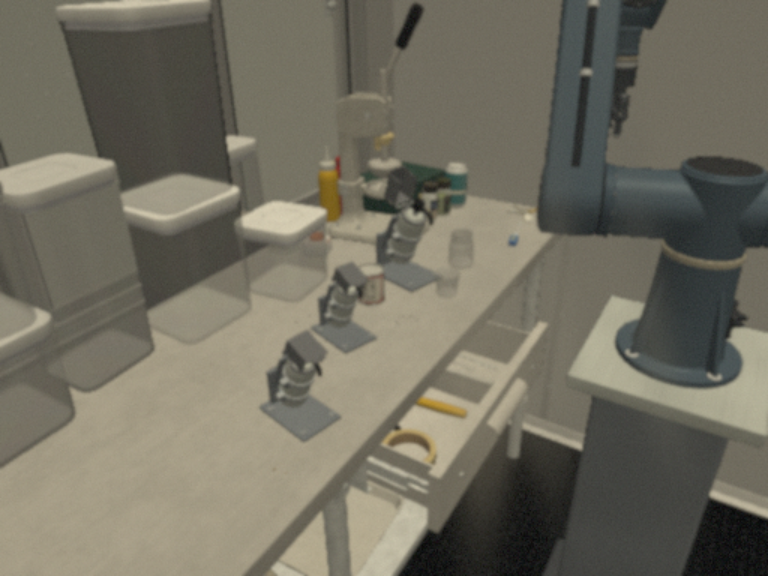

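Scene view: the bracket candidates are at (470,260), (340,320) and (225,400). The first is the largest, its hood is open, and the cup (500,318), jar (550,275) and tin (405,290) stand around it. The other two are smaller with shut hoods, so I choose the first. The side view agrees: target at (405,240), decoys at (343,305) and (297,370).

Run:
```python
from h import *
import pickle
out=[]
for n in ('scene','side'):
    s=pickle.load(open(n+'.pkl','rb')); P=cloud(s); s['P']=P
    hsv=cv2.cvtColor(s['image'],cv2.COLOR_RGB2HSV)
    px={'scene':[(305,185),(320,193),(227,230),(152,285)],'side':[(272,183),(275,180),(230,222),(200,275)]}[n]
    for p in px: print(n,p,P[p[1],p[0]].round(4),hsv[p[1],p[0]])
    m=(P[...,2]>0.003)&(P[...,2]<0.016)&(hsv[...,2]<135)
    nl,lab,stt,c=cv2.connectedComponentsWithStats(m.astype(np.uint8))
    for i in range(1,nl):
        if stt[i,4]>150:
            q=P[lab==i]; r=cv2.minAreaRect((q[:,:2]*1000).astype(np.float32)); print(n,stt[i],np.round(r[0]),np.round(r[1]),round(r[2],1),'z',np.median(q[:,2]).round(4))
s=pickle.load(open('scene.pkl','rb'));a=cv2.resize(s['image'][85:245,235:405],None,fx=3,fy=3,interpolation=cv2.INTER_CUBIC)
s=pickle.load(open('side.pkl','rb'));b=cv2.resize(s['image'][100:210,215:335],(524,480),interpolation=cv2.INTER_CUBIC)
b=b[:,:290*1]if 0 else cv2.resize(b,(290,266)); b=cv2.copyMakeBorder(b,0,480-266,0,0,0)
cv2.imwrite('pics/crop1.png',cv2.cvtColor(np.hstack([a,b]),cv2.COLOR_RGB2BGR))
```

```text
scene (305, 185) [ 0.596  -0.0142  0.0084] [12 13 96]
scene (320, 193) [ 0.5445 -0.0256  0.0113] [15 11 95]
scene (227, 230) [0.5411 0.2555 0.0075] [12 14 93]
scene (152, 285) [0.4664 0.4759 0.0073] [20  8 95]
scene [473 135  39  26 152] [ 461. -690.] [ 14. 159.] 89.1 z 0.0092
scene [286 173  51  36 970] [578. -23.] [106. 154.] 73.9 z 0.0094
scene [120 181  63  20 210] [770. 357.] [171.  27.] 82.2 z 0.0101
scene [ 46 192  59  23 219] [818. 550.] [157.  33.] 86.7 z 0.0096
scene [207 211  40  36 813] [552. 252.] [ 80. 120.] 71.0 z 0.0072
scene [ 130  261   44   46 1073] [476. 475.] [ 77. 115.] 77.4 z 0.0066
scene [ 424  305   55   79 1274] [42. 46.] [ 88. 187.] 55.3 z 0.0134
scene [485 364  27  20 236] [-83.  16.] [76. 33.] 81.3 z 0.0138
side (272, 183) [ 0.5551 -0.0093  0.0104] [ 30  14 112]
side (275, 180) [ 0.5595 -0.0378  0.0081] [ 26  16 115]
side (230, 222) [0.5424 0.2546 0.0062] [ 35  14 111]
side (200, 275) [0.4708 0.4786 0.0072] [ 25  13 119]
side [254 173  37  21 473] [567. -20.] [ 98. 140.] 72.9 z 0.009
side [208 213  43  22 493] [547. 254.] [ 76. 111.] 70.7 z 0.0069
side [ 410  212   85   47 1161] [-0. 19.] [173. 206.] 89.3 z 0.0124
side [ 45 229  58  33 234] [816. 555.] [155.  47.] 77.0 z 0.0104
side [173 263  54  31 831] [476. 476.] [ 76. 114.] 77.6 z 0.0065
side [  0 273  50  39 242] [767. 727.] [ 11. 127.] 4.5 z 0.0104
```

View pics/crop1.png

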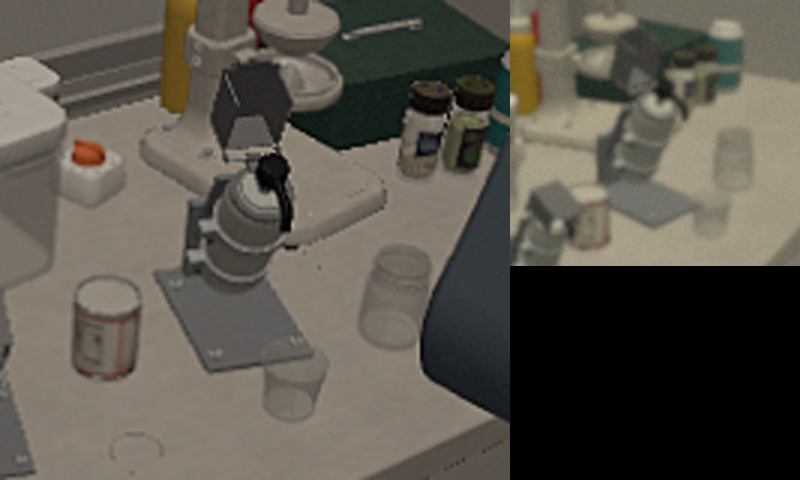

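```bash
cat > fit.py <<'E'
from h import *
import pickle
s=pickle.load(open('scene.pkl','rb')); P=cloud(s); hsv=cv2.cvtColor(s['image'],cv2.COLOR_RGB2HSV)
m=((hsv[...,2]<112)&(P[...,2]<0.03)).astype(np.uint8); m[:,:280]=0;m[:,345:]=0;m[:170]=0;m[215:]=0
E
python3 - <<'E'
from fit import *
c=max(cv2.findContours(m,cv2.RETR_EXTERNAL,cv2.CHAIN_APPROX_NONE)[0],key=cv2.contourArea)
ap=cv2.approxPolyDP(c,3,True).reshape(-1,2); 
def onz(s,uv,z):
    r=rays(s,uv)@s['E'][:3,:3].T; o=s['E'][:3,3]; return o+r*((z-o[2])/r[:,2])[:,None]
print(ap.tolist()); print(onz(s,ap,.008).round(4).tolist())
W=onz(s,c.reshape(-1,2),.008)[:,:2]
np.save('W.npy',W)
# cup,tin,jar rough
for nm,b in dict(cup=[(333,222)],tin=[(270,208)],jar=[(366,198)]).items(): print(nm,onz(s,b,0).round(3))
for n in ('scene','side'):
    s=pickle.load(open(n+'.pkl','rb'));P=cloud(s);hsv=cv2.cvtColor(s['image'],cv2.COLOR_RGB2HSV)
    k=(np.abs(P[...,0]-.55)<.09)&(np.abs(P[...,1]+.02)<.09)&(P[...,2]>.1)&(hsv[...,2]<45)
    print(n,'black',k.sum(),P[k].round(3)[::max(1,k.sum()//25)].tolist())
    k=(P[...,0]>.45)&(P[...,0]<1.0)&(np.abs(P[...,1]+.03)<.3)&(P[...,2]>.1)
    H,_,_=np.histogram2d(P[k][:,0],P[k][:,1],bins=[np.arange(.45,1.01,.05),np.arange(-.35,.3,.05)]); print(H.astype(int))
E
```

```text
[[286, 176], [304, 209], [322, 206], [323, 199], [335, 197], [323, 177], [310, 183], [296, 172]]
[[0.6564, 0.0071, 0.008], [0.5144, 0.0483, 0.008], [0.5013, 0.0005, 0.008], [0.5232, -0.0197, 0.008], [0.5143, -0.0531, 0.008], [0.6023, -0.0813, 0.008], [0.5972, -0.0321, 0.008], [0.6589, -0.0288, 0.008]]
cup [[0.445 0.008 0.   ]]
tin [[0.568 0.116 0.   ]]
jar [[ 0.477 -0.132  0.   ]]
scene black 606 [[0.593, -0.012, 0.247], [0.594, -0.02, 0.24], [0.593, -0.042, 0.232], [0.602, -0.018, 0.228], [0.594, -0.035, 0.225], [0.59, -0.05, 0.221], [0.59, -0.001, 0.227], [0.6, -0.025, 0.214], [0.6, -0.032, 0.209], [0.601, -0.04, 0.204], [0.6, -0.042, 0.201], [0.604, -0.049, 0.195], [0.601, -0.051, 0.193], [0.605, -0.054, 0.187], [0.568, -0.045, 0.205], [0.586, -0.049, 0.189], [0.593, -0.001, 0.19], [0.567, -0.041, 0.184], [0.532, -0.018, 0.189], [0.529, 0.002, 0.188], [0.525, -0.002, 0.183], [0.523, -0.004, 0.178], [0.519, -0.001, 0.175], [0.507, -0.004, 0.173], [0.499, -0.002, 0.167], [0.497, 0.007, 0.151]]
[[   0    0    0    0    0    0    8   21    0    0    0    2]
 [   0    0    0    0    0 
[... 1324 characters left out ...]
0.531, 0.002, 0.175], [0.529, 0.0, 0.175], [0.527, -0.004, 0.174], [0.525, -0.006, 0.174], [0.519, -0.001, 0.176], [0.535, -0.005, 0.169]]
[[  0   0   0   0   0   0   9  11   0   0   0   3]
 [  0   0   0   0   0   0 199 108   0   0   0  33]
 [  0   0   0   0   0  62 388 153   0   0   0   1]
 [  0   0   0   0   0   4  66   0   0   0   0   0]
 [ 10   5 258  24   0   0   0   0   0  85 211  52]
 [  0   0 200 744  48   0   0   0  99 173 102 334]
 [  0   0  67 478   4   0   0   0  44  87  97 297]
 [  0   0   5 670  50   0   0   0  36  81  84  59]
 [  0   0  30   3   0   0   0   0  52 525 241   0]
 [  0  34 125  96   0   0   0   0  20  31   0   0]
 [  0   0   0   0   0   0   0 158 536   0   0   0]]
```

```bash
cat > plan.py <<'E'
from h import *
yaw=np.radians(-16.2); O=np.array([.5436,-.0123,0])
def frame():
    c,s=np.cos(yaw),np.sin(yaw); B=np.array([[c,-s,0],[s,c,0],[0,0,1]])
    A=B@[-.408,0,.913]; R=B@[.913,0,.408]; return B,A,R,O+B@[-.001,0,.149]
def tip(a,r,y=0,over=.014):   # TCP for fingertip at (a along A, r along R, y) m from axis_low
    B,A,R,L=frame(); return L+A*(a+over)+R*r+B[:,1]*y
def rot():
    B,A,R,L=frame(); return Ro.from_matrix(np.c_[R,-B[:,1],-A])
def rows(p1,r1,grip,n=None,p0=None,r0=None):
    st=manip.sense(); p=np.array(st['tcp_pos'] if p0 is None else p0); r=Ro.from_quat(st['tool_rot']) if r0 is None else r0
    rv=np.degrees((r.inv()*r1).as_rotvec()); d=np.linalg.norm(p1-p)
    n=n or int(np.ceil(max(d/.045,np.linalg.norm(rv)/8.0))); out=[]
    for i in range(n):
        left=np.degrees((r.inv()*r1).as_rotvec())/(n-i); v=r.inv().apply((p1-p)/(n-i))
        row=list(v.round(3))+list(left.round(1)); out.append([float(x) for x in row]+[grip])
        p=p+r.apply(row[:3]); r=r*Ro.from_rotvec(np.radians(row[3:]))
    print(n,out); print('err mm',((p1-p)*1000).round(2)); return p,r
E
python3 - <<'E'
from plan import *
W=np.load('W.npy'); B=frame()[0]; b=(W-O[:2])@B[:2,:2]*1000
l=b[(b[:,1]>42)&(b[:,0]>-38)&(b[:,0]<95)]; print('left edge',np.polyfit(l[:,0],l[:,1],1),len(l))
f=b[(b[:,0]<-35)&(abs(b[:,1]-25)<22)]; print('front',np.polyfit(f[:,1],f[:,0],1),len(f))
print(tip(.155,0)); rows(tip(.155,0),rot(),-1)
E
```

```text
left edge [-2.30425551e-03  5.06449644e+01] 30
front [ 3.51285880e-04 -4.41566761e+01] 16
[0.47642554 0.00721599 0.303297  ]
14 [[0.031, -0.03, -0.004, -0.7, 1.6, 3.0, -1], [0.029, -0.031, -0.004, -0.6, 1.6, 3.0, -1], [0.028, -0.033, -0.003, -0.6, 1.6, 3.0, -1], [0.026, -0.034, -0.003, -0.7, 1.7, 3.0, -1], [0.024, -0.035, -0.002, -0.6, 1.6, 3.0, -1], [0.022, -0.037, -0.002, -0.7, 1.7, 3.0, -1], [0.02, -0.038, -0.002, -0.6, 1.6, 3.0, -1], [0.019, -0.039, -0.002, -0.7, 1.7, 3.0, -1], [0.016, -0.039, -0.002, -0.7, 1.6, 3.0, -1], [0.015, -0.04, -0.002, -0.6, 1.6, 3.0, -1], [0.012, -0.041, -0.002, -0.6, 1.7, 3.1, -1], [0.01, -0.042, -0.002, -0.7, 1.7, 3.0, -1], [0.008, -0.042, -0.003, -0.7, 1.6, 3.1, -1], [0.006, -0.042, -0.002, -0.6, 1.6, 3.0, -1]]
err mm [0.33 0.33 0.49]
```

Emit:
drive_tool --pt "0.031 -0.03 -0.004 -0.7 1.6 3.0 -1" --pt "0.029 -0.031 -0.004 -0.6 1.6 3.0 -1" --pt "0.028 -0.033 -0.003 -0.6 1.6 3.0 -1" --pt "0.026 -0.034 -0.003 -0.7 1.7 3.0 -1" --pt "0.024 -0.035 -0.002 -0.6 1.6 3.0 -1" --pt "0.022 -0.037 -0.002 -0.7 1.7 3.0 -1" --pt "0.02 -0.038 -0.002 -0.6 1.6 3.0 -1" --pt "0.019 -0.039 -0.002 -0.7 1.7 3.0 -1" --pt "0.016 -0.039 -0.002 -0.7 1.6 3.0 -1" --pt "0.015 -0.04 -0.002 -0.6 1.6 3.0 -1"

```text
t: 1.15
tcp_pos: [0.4208, -0.1532, 0.2865]
tool_rot: [0.988, -0.032, 0.15, 0.022]
force: [0.9, -0.4, -0.3]
finger_gap: -0.002
gripper_force: 0.0
```

Emit:
drive_tool --pt "0.012 -0.041 -0.002 -0.6 1.7 3.1 -1" --pt "0.01 -0.042 -0.002 -0.7 1.7 3.0 -1" --pt "0.008 -0.042 -0.003 -0.7 1.6 3.1 -1" --pt "0.006 -0.042 -0.002 -0.6 1.6 3.0 -1" --pt "0 0 0 0 0 0 -1" --pt "0 0 0 0 0 0 -1"

```text
t: 1.75
tcp_pos: [0.4726, -0.0024, 0.3014]
tool_rot: [0.97, -0.129, 0.202, 0.03]
force: [-0.4, -0.1, 0.4]
finger_gap: -0.001
gripper_force: 0.0
```

Run:
```python
from plan import *
import pickle
st=manip.sense(); print(st['t'],st['tcp_pos'],st['q'].round(2),st['force'],(tip(.155,0)-st['tcp_pos']).round(4),np.degrees((Ro.from_quat(st['tool_rot']).inv()*rot()).as_rotvec()).round(2))
s=snap('wrist'); pickle.dump(s,open('wrist1.pkl','wb'))
cv2.imwrite('pics/wrist1.png',cv2.cvtColor(cv2.resize(s['image'],(768,576)),cv2.COLOR_RGB2BGR))
B,A,R,L=frame(); P=cloud(s); F=np.c_[A,R,B[:,1]]; C=(P-L)@F*1000; np.save('C.npy',C)
hsv=cv2.cvtColor(s['image'],cv2.COLOR_RGB2HSV)
for d in (0,12,24): print(d,(proj(s,[L+A*(.035+d/1e3),L+A*(.035+d/1e3)-R*.013, L+A*(d/1e3)+R*.032])*1.5).round())
```

```text
1.75 [ 0.47259328 -0.00241136  0.30136972] [-0.23  0.12  1.99 -0.03  0.63  1.63] [-0.44683565 -0.07905517  0.3944238 ] [0.0038 0.0096 0.0019] [-0.06  0.5   1.02]
0 [[363. 273.]
 [362. 293.]
 [365. 213.]]
12 [[362. 279.]
 [362. 300.]
 [364. 216.]]
24 [[361. 286.]
 [361. 307.]
 [364. 219.]]
```

View pics/wrist1.png

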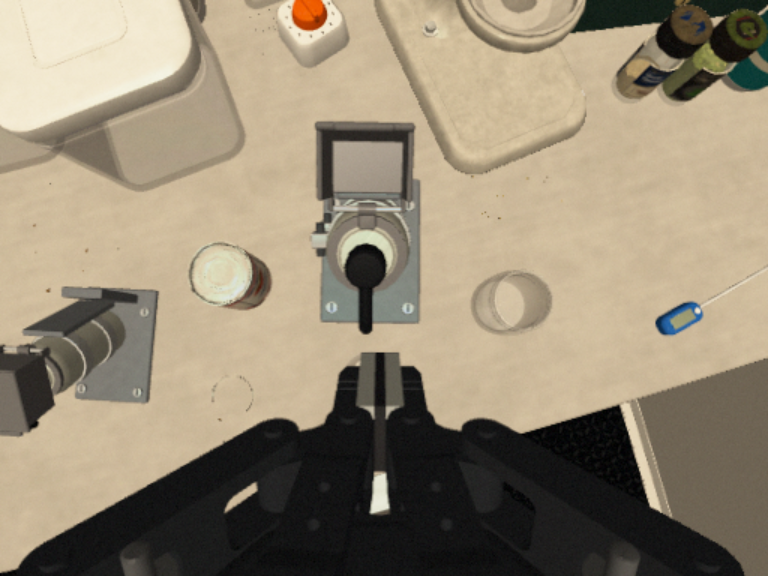

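Wrist view: nozzle top at (366,267), spout pointing down-image to (366,325). The hood stands open behind it (plate edge at y≈127, hinge line at y≈207). The cup is hidden below the fingertips; jar (512,300), tin (225,275).

Run:
```python
from plan import *
import pickle
s=pickle.load(open('wrist1.pkl','rb')); C=np.load('C.npy'); hsv=cv2.cvtColor(s['image'],cv2.COLOR_RGB2HSV)
k=(hsv[...,2]<60); k[:155]=0;k[222:]=0;k[:,:215]=0;k[:,265:]=0
k2=k&(C[...,0]>25)
q=C[k2]; print('black n',k2.sum(),'A pct',np.percentile(q[:,0],[5,25,50,75,90,95,99]).round(1))
t=k2.copy(); t[:160]=0; t[195:]=0
Pt=q[(q[:,0]>np.percentile(q[:,0],90)-4)&(q[:,1]>-25)]
head=Pt[(abs(Pt[:,2]-np.median(Pt[:,2]))<14)]
print('head A',np.median(head[:,0]),head.std(0),'R range',np.percentile(head[:,1],[1,50,99]),'y',np.percentile(head[:,2],[1,50,99]))
# image column profile of nozzle
for v in range(158,222,4): 
    u=np.where(k[v])[0]; print(v,u.min() if len(u) else None,u.max() if len(u) else None, C[v,244].round(1))
print('hood col 244:'); 
for v in range(78,150,5): print(v,C[v,244].round(1),C[v,214].round(1),C[v,272].round(1))
e=hsv[...,2]<130
```

```text
black n 870 A pct [31.7 35.7 39.7 40.6 41.2 41.5 42. ]
head A 40.38090132314589 [0.987866   6.46494041 6.05172881] R range [-8.14436745  4.68593473 15.97773154] y [-13.01430166  -1.36865851   9.53149745]
158 None None [ 6.4 16.8 -1.1]
162 None None [22.6 16.4 -1.6]
166 215 252 [38.4 16.2 -2.1]
170 233 255 [39.8 12.9 -2.2]
174 231 256 [39.9  9.3 -2.2]
178 230 256 [40.2  5.6 -2.2]
182 231 256 [41.   2.1 -2.3]
186 232 254 [39.8 -2.  -2.3]
190 236 251 [40.9 -5.5 -2.4]
194 239 247 [ 35.5 -11.2  -2.2]
198 240 247 [ 36.2 -14.9  -2.3]
202 240 247 [ 35.8 -19.   -2.3]
206 240 247 [ 35.7 -23.   -2.3]
210 240 247 [ 35.3 -27.3  -2.4]
214 239 247 [ 36.2 -31.   -2.4]
218 240 247 [ 34.3 -36.   -2.4]
hood col 244:
78 [-209.6  103.     6.2] [-208.7  102.2   54.5] [-209.3  103.8  -38.8]
83 [71.3 85.1 -2.5] [66.4 85.  19.7] [ 65.4  85.7 -22.9]
88 [66.3 81.8 -2.3] [59.7 81.6 20.7] [ 60.6  82.3 -23.3]
93 [ 8.7 78.6 -0.6] [59.4 78.  20.8] [ 59.8  78.7 -23.5]
98 [ 4.4 74.1 -0.5] [60.2 74.3 20.7] [ 58.9  75.  -23.7]
103 [ 4.5 69.5 -0.6] [59.9 70.6 20.8] [ 61.2  71.4 -23.7]
108 [ 5.4 65.  -0.7] [60.1 66.9 20.9] [ 60.8  67.7 -23.9]
113 [ 4.8 60.3 -0.7] [61.2 63.2 20.8] [ 59.5  63.9 -24.1]
118 [ 6.1 55.7 -0.8] [61.1 59.4 20.9] [ 61.6  60.2 -24.1]
123 [ 5.2 50.9 -0.8] [62.2 55.7 20.9] [ 63.3  56.6 -24.1]
128 [ 6.6 46.3 -0.9] [61.8 51.8 21. ] [ 62.6  52.7 -24.3]
133 [-40.3  35.8   0.5] [61.3 47.9 21.1] [ 62.6  48.8 -24.4]
138 [ 9.4 37.1 -1. ] [-168.3   11.5   51.1] [-155.7   14.9  -38.9]
143 [ 9.1 32.2 -1.1] [-166.5    4.    51.1] [-157.1    7.   -39.3]
148 [ 5.8 26.8 -1. ] [-50.1  16.5  36. ] [-1.54e+02 -1.00e-01 -3.93e+01]
```

Run:
```python
from plan import *
rows(tip(.052,.004,-.002),rot(),-1)
```

```text
3 [[0.002, -0.003, 0.034, -0.0, 0.2, 0.3, -1], [0.002, -0.003, 0.034, -0.0, 0.2, 0.3, -1], [0.002, -0.003, 0.033, -0.0, 0.1, 0.3, -1]]
err mm [ 0.33  0.23 -0.38]
```

Emit:
drive_tool --pt "0.002 -0.003 0.034 0 0.2 0.3 -1" --pt "0.002 -0.003 0.034 0 0.2 0.3 -1" --pt "0.002 -0.003 0.027 0 0.1 0.3 -1" --pt "0 0 0.006 0 0 0 -1" --pt "0 0 0 0 0 0 -1" --pt "0 0 0 0 0 0 -1" --pt "0 0 0 0 0 0 -1"

```text
t: 2.5
tcp_pos: [0.5198, -0.0082, 0.2129]
tool_rot: [0.968, -0.139, 0.208, 0.029]
force: [0.7, -0.0, -0.4]
finger_gap: 0.0
gripper_force: 0.0
```

```bash
cat > where.py <<'E'
from plan import *
def where():
    st=manip.sense(); B,A,R,L=frame(); d=(st['tcp_pos']-L)@np.c_[A,R,B[:,1]]*1000-[14,0,0]
    print('t',st['t'],'tip A,R,y',d.round(1),'F A,R,y',(st['force']@np.c_[A,R,B[:,1]]).round(2),'rot',np.degrees((Ro.from_quat(st['tool_rot']).inv()*rot()).as_rotvec()).round(2))
if __name__=='__main__': where()
E
python3 where.py
python3 - <<'E'
from h import *
s=snap('wrist'); cv2.imwrite('pics/wrist2.png',cv2.cvtColor(cv2.resize(s['image'][90:320,100:400],None,fx=2.5,fy=2.5),cv2.COLOR_RGB2BGR))
E
```

```text
t 2.5 tip A,R,y [53.7  5.1 -2.7] F A,R,y [-0.66  0.42  0.14] rot [ 0.01 -0.16 -0.14]
```

View pics/wrist2.png

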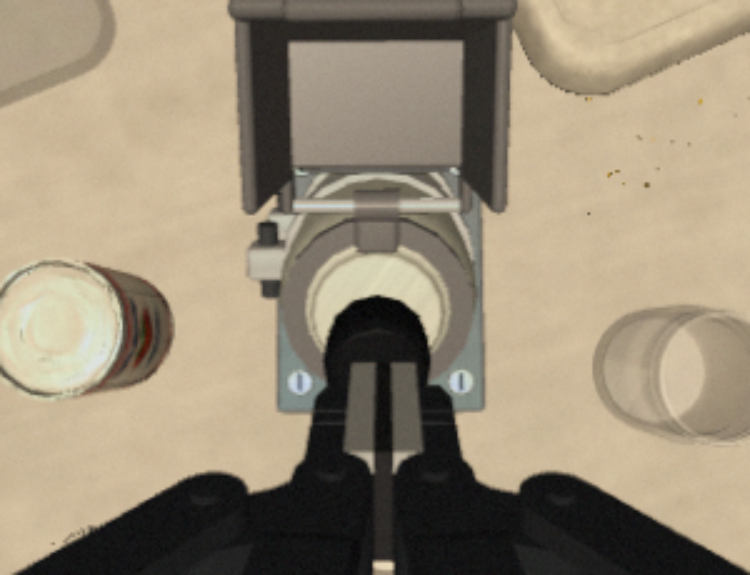

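Close crop: shut fingertips (382,365) are centred sideways over the nozzle head (378,335). Hood is clear behind, jar and tin are clear.

Emit:
drive_tool --pt "0 0 0.005 0 0 0 -1" --pt "0 0 0.004 0 0 0 -1" --pt "0 0 0.002 0 0 0 -1" --pt "0 0 0 0 0 0 -1" --pt "0 0 0 0 0 0 -1"

```text
t: 3.05
tcp_pos: [0.5241, -0.0089, 0.2013]
tool_rot: [0.968, -0.139, 0.207, 0.029]
force: [0.9, -0.6, -1.0]
finger_gap: -0.001
gripper_force: 0.0
```

```bash
python3 where.py
```

```text
t 3.05 tip A,R,y [41.4  4.3 -2.1] F A,R,y [-1.32  0.52 -0.3 ] rot [-0.01 -0.02 -0.09]
```

Emit:
drive_tool --pt "0 0 0.002 0 0 0 -1" --pt "0 0 0 0 0 0 -1" --pt "0 0 0 0 0 0 -1"

```text
t: 3.35
tcp_pos: [0.5249, -0.0091, 0.1999]
tool_rot: [0.968, -0.139, 0.207, 0.029]
force: [-1.2, 1.0, 4.0]
finger_gap: -0.0
gripper_force: 2.1
```

Emit:
drive_tool --pt "0 0 0.002 0 0 0 -1" --pt "0 0 0 0 0 0 -1" --pt "0 0 0 0 0 0 -1"

```text
t: 3.65
tcp_pos: [0.5257, -0.0093, 0.1979]
tool_rot: [0.968, -0.139, 0.207, 0.029]
force: [-2.2, 2.2, 4.6]
finger_gap: 0.004
gripper_force: 2.6
```

```bash
python3 where.py
```

```text
t 3.65 tip A,R,y [37.6  4.4 -2.2] F A,R,y [ 5.33 -0.58  1.46] rot [-0.01 -0.06 -0.1 ]
```

Emit:
drive_tool --pt "0 0 0.003 0 0 0 -1" --pt "0 0 0.002 0 0 0 -1" --pt "0 0 0.0015 0 0 0 -1" --pt "0 0 0 0 0 0 -1"

```text
t: 4.05
tcp_pos: [0.5282, -0.0101, 0.1921]
tool_rot: [0.968, -0.139, 0.207, 0.029]
force: [-4.6, 1.2, 7.4]
finger_gap: 0.003
gripper_force: 4.2
```

Emit:
drive_tool --pt "0 0 0.001 0 0 0 -1" --pt "0 0 0.0005 0 0 0 -1"

```text
t: 4.25
tcp_pos: [0.5286, -0.0102, 0.1913]
tool_rot: [0.968, -0.139, 0.207, 0.029]
force: [-9.6, 2.8, 16.5]
finger_gap: 0.001
gripper_force: 9.3
```

```bash
python3 where.py
```

```text
t 4.25 tip A,R,y [30.3  4.5 -2.1] F A,R,y [19.16 -2.4   0.03] rot [-0.01 -0.09 -0.09]
```

Emit:
drive_tool --pt "0 0 0 0 0 0 -1" --pt "0 0 0 0 0 0 -1" --pt "0 0 0 0 0 0 -1" --pt "0 0 0 0 0 0 -1" --pt "0 0 -0.003 0 0 0 -1" --pt "0 0 -0.006 0 0 0 -1" --pt "0 0 -0.012 0 0 0 -1" --pt "0 0 -0.03 0 0 0 -1" --pt "0 0 -0.03 0 0 0 -1" --pt "0 0 0 0 0 0 -1"

```text
t: 5.25
tcp_pos: [0.4974, -0.001, 0.2678]
tool_rot: [0.967, -0.138, 0.21, 0.029]
force: [0.2, 0.0, 0.5]
finger_gap: -0.0
gripper_force: 0.0
```

```bash
cat >> plan.py <<'E'
H=np.array([.0053,.036])  # hinge in (A,R), m
def hoodtip(th,s,c,y=-.002):  # fingertip for point s forward, c above plate face, hood at th
    u,v=s,.046+c; return tip(H[0]+u*np.sin(th)+v*np.cos(th),H[1]-(u*np.cos(th)-v*np.sin(th)),y)
E
python3 - <<'E'
from plan import *
from where import where
import pickle
where()
s=snap('wrist'); B,A,R,L=frame(); C=(cloud(s)-L)@np.c_[A,R,B[:,1]]*1000; hsv=cv2.cvtColor(s['image'],cv2.COLOR_RGB2HSV)
k=(hsv[...,2]<60)&(C[...,0]>25)&(C[...,0]<60)&(abs(C[...,1])<20)&(abs(C[...,2]+2)<14)
q=C[k]; print('nozzle A',np.percentile(q[:,0],[50,75,90,95]),len(q))
k=(C[...,0]>50)&(C[...,0]<95)&(abs(C[...,2]+2)<27)&(C[...,1]>40)&(C[...,1]<120)
q=C[k]; j=q[:,0]>66; print('hood tab',q[j].mean(0) if j.sum() else None, np.percentile(q,[1,50,99],axis=0).round(1).tolist())
# obstacles behind: max A for R 90..190, |y|<60
for r in range(90,200,15):
    z=C[(abs(C[...,1]-r)<8)&(abs(C[...,2]+2)<50)]; print(r, np.nanmax(z[:,0]).round(0) if len(z) else None)
E
```

```text
t 5.25 tip A,R,y [113.4   6.   -2. ] F A,R,y [0.41 0.42 0.07] rot [-0.04 -0.38 -0.09]
nozzle A [40.0486478  40.73042112 41.17211047 41.44306889] 982
hood tab [70.92302253 84.47046756 -1.32897994] [[50.2, 48.7, -25.8], [62.0, 82.0, -1.4], [72.5, 86.9, 23.4]]
90 73.0
105 -201.0
120 -192.0
135 -193.0
150 -194.0
165 -201.0
180 -208.0
195 -208.0
```

Run:
```python
from plan import *
r=rot()
p,q=rows(tip(.113,.125,-.002),r,-1)
p,q=rows(hoodtip(1.6,.045,.028),r,-1,p0=p,r0=q)
p=hoodtip(1.6,.045,.028)
for th in (1.6,1.4,1.2,1.0,.8,.6,.45,.3,.2): print(th); p,q=rows(hoodtip(th,.045,.011*np.sin(th)),r,-1,p0=p,r0=q)
```

```text
3 [[0.04, -0.0, -0.0, -0.0, -0.1, -0.0, -1], [0.04, -0.0, -0.0, -0.0, -0.1, -0.0, -1], [0.04, -0.0, -0.001, -0.0, -0.1, -0.1, -1]]
err mm [-0.06  0.38 -0.57]
2 [[-0.007, -0.0, 0.033, -0.0, 0.0, 0.0, -1], [-0.007, -0.0, 0.032, -0.0, 0.0, 0.0, -1]]
err mm [ 0.17  0.29 -0.34]
1.6
1 [[-0.017, -0.0, -0.0, -0.0, 0.0, 0.0, -1]]
err mm [-0.19  0.06  0.45]
1.4
1 [[-0.01, -0.0, -0.011, -0.0, 0.0, 0.0, -1]]
err mm [0.   0.01 0.19]
1.2
1 [[-0.012, -0.0, -0.008, -0.0, 0.0, 0.0, -1]]
err mm [-0.34  0.11  0.37]
1.0
1 [[-0.014, -0.0, -0.006, -0.0, 0.0, 0.0, -1]]
err mm [-0.05  0.03 -0.16]
0.8
1 [[-0.015, -0.0, -0.002, -0.0, 0.0, 0.0, -1]]
err mm [ 0.02  0.01 -0.02]
0.6
1 [[-0.015, -0.0, 0.001, -0.0, 0.0, 0.0, -1]]
err mm [ 0.18 -0.04 -0.31]
0.45
1 [[-0.011, -0.0, 0.004, -0.0, 0.0, 0.0, -1]]
err mm [ 0.07 -0.01  0.51]
0.3
1 [[-0.01, -0.0, 0.005, -0.0, 0.0, 0.0, -1]]
err mm [ 0.06 -0.    0.54]
0.2
1 [[-0.006, -0.0, 0.004, -0.0, 0.0, 0.0, -1]]
err mm [ 0.05 -0.    0.33]
```

Emit:
drive_tool --pt "0.04 0 0 0 -0.1 0 -1" --pt "0.04 0 0 0 -0.1 0 -1" --pt "0.04 0 -0.001 0 -0.1 -0.1 -1" --pt "0 0 0 0 0 0 -1" --pt "0 0 0 0 0 0 -1"

```text
t: 5.8
tcp_pos: [0.6018, -0.0321, 0.3126]
tool_rot: [0.969, -0.138, 0.203, 0.029]
force: [0.0, -0.4, -0.6]
finger_gap: 0.001
gripper_force: 0.0
```

Emit:
drive_tool --pt "-0.006 0 0.033 0 0 0 -1" --pt "-0.006 0 0.032 0 0 0 -1" --pt "0 0 0 0 0 0 -1" --pt "0 0 0 0 0 0 -1" --pt "0 0 0 0 0 0 -1"

```text
t: 6.3
tcp_pos: [0.6165, -0.0358, 0.251]
tool_rot: [0.969, -0.138, 0.205, 0.029]
force: [-0.1, 0.3, 0.1]
finger_gap: -0.001
gripper_force: 0.0
```

```bash
python3 where.py
```

```text
t 6.3 tip A,R,y [ 47.5 112.4  -2.3] F A,R,y [ 0.16 -0.1   0.25] rot [-0.02  0.18  0.01]
```

Emit:
drive_tool --pt "-0.01 0 -0.001 0 0 0 -1" --pt "-0.01 0 0 0 0 0 -1" --pt "-0.005 0 -0.005 0 0 0 -1" --pt "-0.005 0 -0.006 0 0 0 -1" --pt "-0.006 0 -0.004 0 0 0 -1" --pt "-0.006 0 -0.004 0 0 0 -1" --pt "-0.007 0 -0.003 0 0 0 -1" --pt "-0.007 0 -0.003 0 0 0 -1" --pt "0 0 0 0 0 0 -1"

```text
t: 7.2
tcp_pos: [0.5555, -0.0183, 0.2506]
tool_rot: [0.969, -0.138, 0.203, 0.029]
force: [0.0, 0.5, 0.0]
finger_gap: -0.002
gripper_force: 0.0
```

```bash
python3 where.py;python3 - <<'E'
from h import *
s=snap('scene'); cv2.imwrite('pics/scene2.png',cv2.cvtColor(cv2.resize(s['image'][60:240,230:410],(600,600)),cv2.COLOR_RGB2BGR))
E
```

```text
t 7.2 tip A,R,y [73.  54.3 -2.4] F A,R,y [ 0.05 -0.1   0.44] rot [-0.    0.39  0.02]
```

View pics/scene2.png

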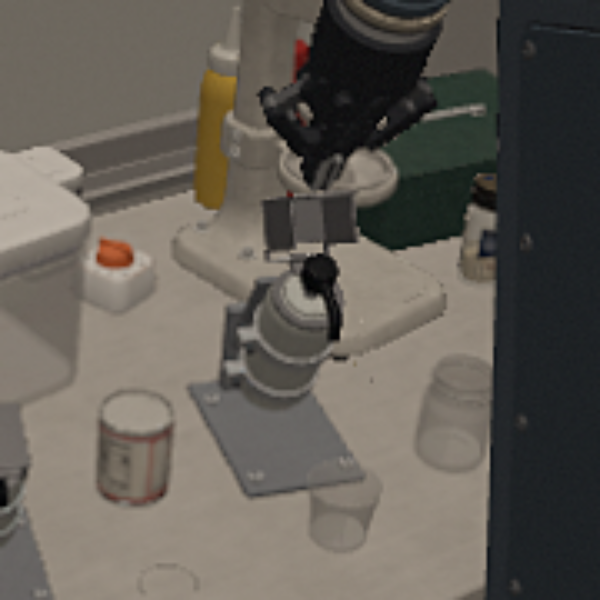

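Scene crop: the fingertip (325,185) is pushing the hood (310,220), which is turning forward over the nozzle (320,270). Cup, jar and tin are undisturbed.

Emit:
drive_tool --pt "-0.008 0 -0.001 0 0 0 -1" --pt "-0.008 0 -0.001 0 0 0 -1" --pt "-0.008 0 0 0 0 0 -1" --pt "-0.008 0 0.001 0 0 0 -1" --pt "-0.007 0 0.002 0 0 0 -1" --pt "-0.006 0 0.003 0 0 0 -1" --pt "-0.006 0 0.003 0 0 0 -1" --pt "-0.005 0 0.003 0 0 0 -1" --pt "-0.006 0 0.003 0 0 0 -1" --pt "0 0 0 0 0 0 -1"

```text
t: 8.25
tcp_pos: [0.5064, -0.0041, 0.213]
tool_rot: [0.969, -0.138, 0.203, 0.029]
force: [-0.1, 0.5, 0.2]
finger_gap: 0.001
gripper_force: 0.0
```

```bash
python3 where.py
```

```text
t 8.25 tip A,R,y [59.5 -7.7 -2.5] F A,R,y [ 0.24 -0.14  0.46] rot [0.01 0.44 0.  ]
```

Emit:
drive_tool --pt "0 0 0.003 0 0 0 -1" --pt "0 0 0.003 0 0 0 -1" --pt "0 0 0.001 0 0 0 -1" --pt "0 0 0 0 0 0 -1"

```text
t: 8.65
tcp_pos: [0.5107, -0.0053, 0.2076]
tool_rot: [0.969, -0.138, 0.204, 0.029]
force: [-0.6, -1.0, 0.6]
finger_gap: -0.002
gripper_force: 0.0
```

Emit:
drive_tool --pt "0 0 0.001 0 0 0 -1" --pt "0 0 0 0 0 0 -1"

```text
t: 8.85
tcp_pos: [0.5112, -0.0054, 0.2069]
tool_rot: [0.969, -0.138, 0.205, 0.029]
force: [-0.7, -0.5, 0.9]
finger_gap: -0.002
gripper_force: 0.0
```

```bash
python3 where.py
```

```text
t 8.85 tip A,R,y [52.  -5.7 -2.4] F A,R,y [ 1.06 -0.12 -0.67] rot [-0.01  0.23  0.  ]
```

Emit:
drive_tool --pt "0 0 0.001 0 0 0 -1" --pt "0 0 0 0 0 0 -1"

```text
t: 9.05
tcp_pos: [0.5111, -0.0054, 0.2062]
tool_rot: [0.969, -0.138, 0.204, 0.029]
force: [-2.7, 1.1, 4.0]
finger_gap: 0.001
gripper_force: 2.5
```

Emit:
drive_tool --pt "0 0 0.0005 0 0 0 -1" --pt "0 0 0 0 0 0 -1"

```text
t: 9.25
tcp_pos: [0.5111, -0.0054, 0.2061]
tool_rot: [0.969, -0.138, 0.205, 0.029]
force: [-5.6, 1.3, 8.0]
finger_gap: 0.003
gripper_force: 4.9
```

```bash
python3 where.py
```

```text
t 9.25 tip A,R,y [51.2 -6.  -2.4] F A,R,y [ 9.64 -2.02 -0.36] rot [-0.01  0.23  0.01]
```

Contact is firm at A=51.2, against 51.3 predicted for shut. I'll give one more small push, then retract and check.

Emit:
drive_tool --pt "0 0 0.0005 0 0 0 -1" --pt "0 0 0 0 0 0 -1" --pt "0 0 -0.004 0 0 0 -1" --pt "0 0 -0.02 0 0 0 -1" --pt "0 0 -0.04 0 0 0 -1" --pt "0 0 -0.04 0 0 0 -1" --pt "0 0 0 0 0 0 -1" --pt "0 0 0 0 0 0 -1"

```text
t: 10.05
tcp_pos: [0.4719, 0.0061, 0.3013]
tool_rot: [0.968, -0.138, 0.206, 0.029]
force: [-0.2, 0.1, -0.2]
finger_gap: 0.003
gripper_force: 0.0
```

Run:
```python
from plan import *
from where import where
where()
s=snap('wrist'); cv2.imwrite('pics/wrist3.png',cv2.cvtColor(s['image'],cv2.COLOR_RGB2BGR))
B,A,R,L=frame(); C=(cloud(s)-L)@np.c_[A,R,B[:,1]]*1000
for n in ('wrist','scene','side'):
    if n!='wrist': s=snap(n); C=(cloud(s)-L)@np.c_[A,R,B[:,1]]*1000
    k=(C[...,0]>42)&(C[...,0]<62)&(abs(C[...,2]+2)<22)&(C[...,1]>-26)&(C[...,1]<34); q=C[k]
    print(n,len(q), np.polyfit(q[:,1],q[:,0],1),np.median(q[:,0]))
```

```text
t 10.05 tip A,R,y [154.9  -4.5  -2.4] F A,R,y [-0.04 -0.3   0.02] rot [-0.02  0.05 -0.  ]
wrist 3383 [1.04674472e-03 5.15517678e+01] 51.5512115797865
scene 367 [1.01263367e-02 5.18281220e+01] 51.94842874752681
side 171 [9.92323737e-03 5.20777069e+01] 52.41843106299415
```

View pics/wrist3.png

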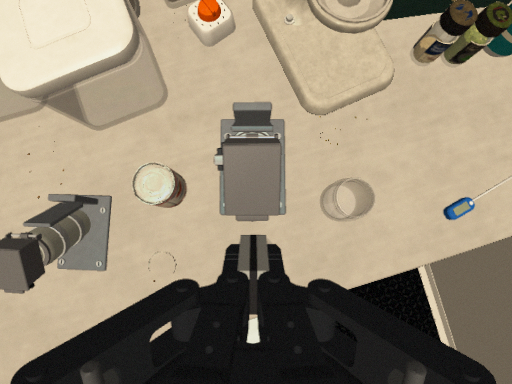

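The wrist view shows the hood at (252,175) flat and shut, with a measured slope of 0.001 rad. The tin (155,185) and jar (347,200) are where they were, and the arm is clear.

```bash
python3 -c "
from station import manip
print(manip.sign_off())"
```

```text
the job is handed in; nothing more can be done
None
```

The nozzle was pressed to its stop (19 N when last read there), held about half a second and came back up. The hood was then swung fully shut, with the cup, jar and tin left alone, and I handed the job in at about 10 s.

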